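# Work the alignment rail in behind the post and park it in its bay

### The arm

A 7-joint arm with a two-finger parallel gripper is mounted at the origin on the work surface. World frame = base frame: x ahead of the robot, y to its left, z up, the work surface at z = 0. Lengths are in mm, angles in rad, forces in N, time in s.
With the tool pointing down it reaches from about 425 to 825 mm from the base axis. Payload 3.6 kg.
Tool frame: the origin (TCP) lies between the finger pads; the fingertips stand 22 mm ahead of it and the grasp point (between the pads) lies 3 mm ahead of it; z points along the fingers, y is the direction in which the jaws open and shut (so a half turn about z gives the same grasp; the last joint's range is limited). The gripper opens to 93 mm and grips with 3 to 60 N. Pads are 15 mm wide; open, the fingers measure 128 mm over their backs; the gripper's body (75 mm by 188 mm) begins 65 mm behind the grasp point.
Start: joints at [1.214, 0.615, -0.013, 1.423, 0.008, 1.103, -0.04], TCP at [211.13, -614.725, 240.64] pointing down, gripper open.
Joint ranges: [-3.12, 3.12], [-0.3, 2.06], [-1.34, 1.32], [0.26, 2.42], [-1.36, 4.5], [0.01, 1.98], [-2.84, 2.84]. Speed limits (rad/s): [2.79, 2.79, 3.14, 3.14, 3.14, 3.14, 3.14].

### API

Orientations are given as a unit quaternion [x, y, z, w].
In Python, from rig import manip gives the robot as it stands.
- The arm moves only by the tool move_arm, never from a script. Its argument "increments" is a list of rows, each a list of 5 numbers: the shift along the tool's x, y, z in mm, then the turn about the tool's z in rad, then the finger opening in mm, from 0 to 93. In form: [[dx, dy, dz, roll, gripper], ...]. A call has 1 to 5 rows; each row is the pose to reach, as a shift and turn from the pose commanded when the call began, along the tool's axes at that moment; what a row does not reach only later rows make up. A row lasts 1/12 s, in which the tool goes at most 41.7 mm and 7.16 degrees, less where a joint would pass 70% of its speed; a pose out of reach is approached as far as the arm can. A call with a gripper value outside its range is refused whole. The fingers move at their own pace and stop on an object; "grip_force" is the grip in N (left out, the last holds). Time passes only in rows, so rows that repeat a pose let the fingers close. It gives the time, the measured TCP pose, the force and the opening at its end, in the units of the state.
- manip.read_state(): the state, without advancing time (a new reading comes with each control period).
- manip.grab_frame(name): name is "scene" or "top" or "wrist"; returns a dict with "color" (420x560x3 uint8, red, green, blue), "vertical_fov" (degrees; the focal length in pixels is half the picture's height over the tangent of half this angle, whatever the lens; pixels are square), "cx", "cy" (the principal point, pixels), "world_to_cam" (4x4, takes a point from world to camera coordinates). Camera axes: x right, y up, looking along -z (the intrinsics and any distortion apply to the point x, -y, -z); pixel columns grow to the right and rows downward; lengths in mm; the calibration is good to about 2 mm. A picture is of the moment at which its call begins. There is no depth.
- manip.hand_in(): hands the job in, once; it reports no verdict.
The state is a dict: "time": time; "q": joint angles; "qd": joint speeds; "joint_torque": joint torques, N m; "tcp_pos": TCP position; "tcp_rot": TCP orientation; "wrist_force": force on the tool from outside, world axes, zero at the start; "wrist_torque": the same for the moment, N m; "width": finger opening in mm.
Only numpy, scipy, OpenCV 4.12 (cv2) and the standard library are available. Lean on these libraries where they do the work, as an engineer would, in place of code of your own. Each camera call takes 0.05 s, during which the arm holds its last target.

### The job

Park the slotted aluminium rail in its white-walled bay on the bench: push its blue-capped end in behind the post, then push the other end round so that the rail lies flat along the bay's back wall. Only push it about on the bench with the fingers, never lift or tip it; leave the jar, the brass coupler and the black charger where they are, and finish clear of everything.

Things in the scene. Friction and masses are not known exactly. Their poses are not given: they have to be found in the camera images.
- rail: Loose slotted aluminium bar, 240 mm long (own y), 30 mm wide (x), 30 mm high, about 0.25 kg, lying flat on the bench before the bay; a steel stub 28 mm across rises 18 mm from the middle of its top. Origin: middle of its underside, z up. +y end capped blue, -y end black. Slides with dry friction, stays where left.
- rail_blue_end (a point): Centre of the rail's blue end face (+y end), 15 mm above its underside.
- rail_black_end (a point): Centre of the rail's black end face (-y end), 15 mm above its underside.
- bay: Fixed bay: white walls 40 mm high, 14 mm thick round a flush blue patch, open above and towards the robot (-x). Origin: at bench level, middle of the back wall's inner face; +x points into that wall, y along it. Inside 300 mm long: end walls' inner faces at y = +150 and -150 mm, reaching forward to x = -70 mm. Turned up to 15 degrees.
- post: Rigid fixed steel post, 20 mm across, 60 mm high, red top, in the bay's mouth near its +y end: bay x = -65 mm, y = 80 to 90 mm. Origin: its axis at bench level; axes as the bay's. The opening from it to the -y end wall is shorter than the rail, so the blue end must go in at an angle, through the 55 mm gap between post and back wall.
- jar: Amber screw jar with white lid, 48 mm across, 62 mm high, standing behind the bay's back wall. Leave alone. Origin: centre of its underside.
- coupler: Turned brass coupler, 44 mm across, 40 mm high, standing behind the bay's back wall. Leave alone. Origin: centre of its underside.
- charger: Black battery charger box, 70 x 50 x 26 mm, lying to the robot's left of the work. Leave alone. Origin: centre of its underside.
There are look-alikes about, which are no part of the job. There is more than one size of the rail; the one meant has the size given above.

How it is judged (in metres and radians):
On the way:
1. the blue end is behind the post while the black end is still out at the mouth of the bay (x of rail_blue_end in the frame of post above 0.008 m and y of rail_blue_end in the frame of post above -0.01 m and x of rail_black_end in the frame of bay below -0.05 m), for 0.1 s.
At the end, for the whole second after the job is handed in: The rail lies flat on the bench inside the bay, blue end behind the post, its middle within 8 mm of touching the back wall and within 0.06 rad of parallel to it, at rest; jar, coupler and charger within 20 mm of where they started (x of rail in the frame of bay between -0.023 and -0.01 m and y of rail in the frame of bay between -0.034 and 0.034 m and angle between the y axis of rail and the y axis of bay, either way round below 0.06 rad and height (world z) of rail below 0.004 m and angle between rail's own z axis and vertical below 0.05 rad and y of rail_blue_end in the frame of bay above 0.08 m and linear speed of rail below 0.01 m/s and distance of each of jar, coupler, charger from where it was at the start of the episode below 0.02 m).
It fails at once if the rail is lifted off the bench (height (world z) of rail above 0.01 m).
It fails at once if the rail is tipped (angle between rail's own z axis and vertical above 0.2 rad).
It fails at once if the jar is disturbed (distance of jar from where it was at the start of the episode above 0.02 m).
It fails at once if the coupler is disturbed (distance of coupler from where it was at the start of the episode above 0.02 m).
It fails at once if the charger is disturbed (distance of charger from where it was at the start of the episode above 0.02 m).
It also fails if it takes over 72 s, if anything falls off the work surface, if the arm or the gripper's body presses on something with over 40 N, if the wrist force passes 120 N, or if a joint passes its speed limit or range.

## Working session

There is one attempt and no reset: what is moved stays moved. The work goes in short steps, Python scripts to look and compute and a tool call to move; the robot and the scene stay as the last step left them, time stands still between calls to the robot, and variables do not carry over. Pictures are saved under pics/ and viewed, and the job is handed in when it is done.

Besides the shell and the picture viewer there is one more tool, called after ">>>" as name(argument=value, ...) on one line, values as JSON. move_arm: Moves the arm, as the interface text tells. Its arguments: {"type":"object","properties":{"increments":{"type":"array"},"grip_force":{"type":"number"}},"required":["increments"]}

```bash
ls; mkdir -p pics; python3 - <<'E'
from rig import manip
import cv2
s=manip.read_state();print(s)
for n in("scene","top"):
    f=manip.grab_frame(n);cv2.imwrite(f"pics/{n}0.png",f["color"][:,:,::-1]);print(n,{k:v for k,v in f.items() if k!="color"})
E
```

```text
pics
{'time': 0.0, 'q': array([ 1.21349539,  0.61593972, -0.01261333,  1.42487589,  0.00809476,
        1.10338129, -0.0404191 ]), 'qd': array([-0.00109401,  0.00044634, -0.00155117,  0.0005935 ,  0.00011599,
       -0.00071749,  0.00041038]), 'joint_torque': array([-3.77171127e-04, -4.58921814e+01,  2.09313026e-01, -1.65739882e+01,
       -6.09613094e-02,  2.05435051e-02,  2.37744880e-04]), 'tcp_pos': array([ 210.8944376 , -614.07026369,  239.47541626]), 'tcp_rot': array([ 9.86348204e-01,  1.64668121e-01, -2.26774654e-04, -1.25680873e-03]), 'wrist_force': array([ 0.03772192, -0.001305  ,  0.00618048]), 'wrist_torque': array([-0.03773869,  0.03651613, -0.01649656]), 'width': 92.88186537399737}
scene {'vertical_fov': 57.18581993434261, 'cx': 279.1659657603871, 'cy': 207.633114860542, 'world_to_cam': array([[-4.92535738e-01,  8.70251682e-01, -8.39975220e-03,
         2.04080413e+02],
       [-4.50705896e-01, -2.46805401e-01,  8.57876034e-01,
         2.03964440e+02],
       [ 7.44494958e-01,  4.26320424e-01,  5.13788044e-01,
        -1.27380171e+03],
       [ 0.00000000e+00,  0.00000000e+00,  0.00000000e+00,
         1.00000000e+00]])}
top {'vertical_fov': 55.77986304852815, 'cx': 279.6412640824665, 'cy': 212.64546255855447, 'world_to_cam': array([[ 1.62053704e-02, -9.99867467e-01, -1.56036212e-03,
         6.11771474e+01],
       [ 9.94332010e-01,  1.59516134e-02,  1.05116127e-01,
        -5.58211886e+02],
       [-1.05077305e-01, -3.25496377e-03,  9.94458730e-01,
        -1.07869518e+03],
       [ 0.00000000e+00,  0.00000000e+00,  0.00000000e+00,
         1.00000000e+00]])}
```

View pics/scene0.png

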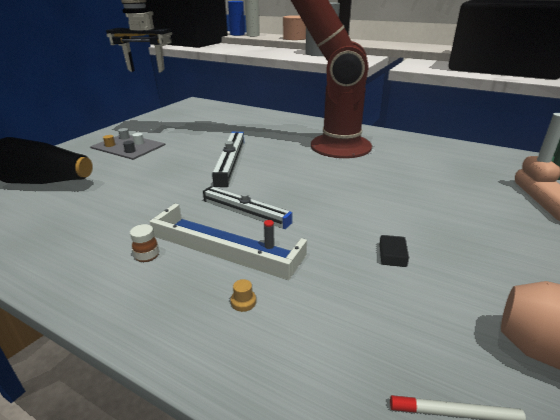

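View pics/top0.png

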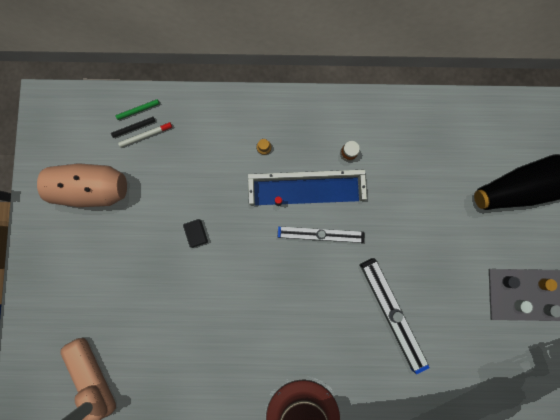

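Two rails can be seen in the top view. The short one runs from (279,232) to (364,238), about 86 px or 240 mm. The long one runs from (370,262) to (422,370), about 120 px or 325 mm, and is a look-alike. The short one fits the size given. I'll confirm with an enlarged crop.

```bash
cat > h.py <<'E'
from rig import manip
import cv2,numpy as np
def K(f):
    F=210/np.tan(np.radians(f["vertical_fov"]/2));return F,f["cx"],f["cy"]
def px2w(f,u,v,z):
    F,cx,cy=K(f);M=np.array(f["world_to_cam"]);R,t=M[:3,:3],M[:3,3]
    d=R.T@np.array([(u-cx)/F,-(v-cy)/F,-1]);c=-R.T@t
    return (c+d*(z-c[2])/d[2])[:2]
def w2px(f,P):
    F,cx,cy=K(f);M=np.array(f["world_to_cam"]);p=M[:3,:3]@np.array(P,float)+M[:3,3]
    return np.array([cx+F*p[0]/-p[2],cy-F*p[1]/-p[2]])
def crop(f,name,u0,v0,u1,v1,k):
    c=f["color"][v0:v1,u0:u1,::-1]
    cv2.imwrite(name,cv2.resize(c,None,fx=k,fy=k,interpolation=cv2.INTER_CUBIC))
E
python3 - <<'E'
from h import *
f=manip.grab_frame("top");crop(f,"pics/c1.png",235,135,385,247,5)
E
```

```text
(no output)
```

View pics/c1.png

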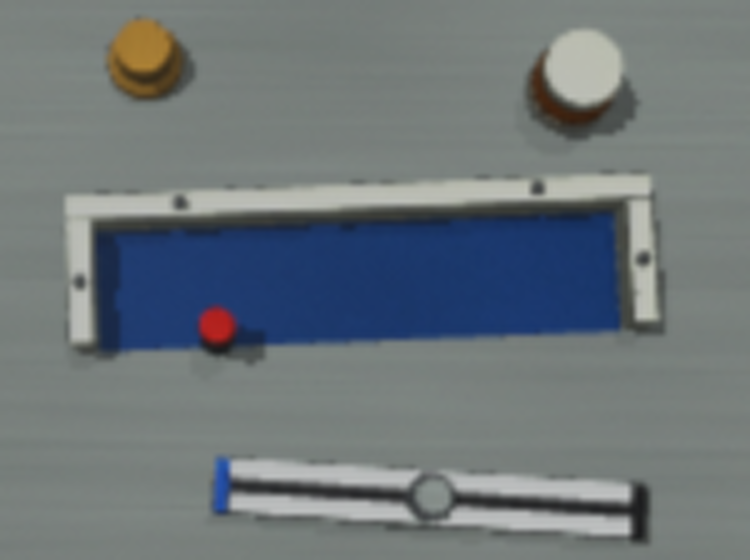

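```bash
python3 - <<'E'
from h import *
f=manip.grab_frame("top")
P=lambda u,v,z:px2w(f,235+u/5,135+v/5,z)
for n,a in dict(outL=(66,197,40),outR=(651,175,40),inL=(92,218,40),inR=(627,199,40),frontLi=(93,345,40),frontLo=(71,346,40),frontRi=(636,321,40),frontRo=(659,319,40),post=(216,325,60),b1=(218,458,30),b2=(213,512,30),k1=(648,484,30),k2=(645,540,30),stub=(433,495,48),jar=(584,67,62),coup=(144,47,40)).items(): print(n,P(*a).round(1))
a=P(651,175,40)-P(66,197,40);print(np.linalg.norm(a),np.degrees(np.arctan2(a[0],-a[1])))
fs=manip.grab_frame("scene");print(px2w(fs,269,223,60)); crop(fs,"pics/s1.png",140,180,320,280,4)
F=px2w(f,185,225,26),px2w(f,207,243,26);print(F)
E
```

```text
outL [662.1 159.7]
outR [ 679.8 -167.2]
inL [650.4 144.9]
inR [ 666.  -153.7]
frontLi [579.  142.7]
frontLo [578.2 154.9]
frontRi [ 597.2 -158.3]
frontRo [ 598.6 -171.1]
post [588.5  74.6]
b1 [518.   72.4]
b2 [488.   74.7]
k1 [ 507.4 -166.5]
k2 [ 476.4 -164.7]
stub [498.4 -45.4]
jar [ 735. -126.]
coup [748.7 117.9]
327.41654509638136 3.0986879014656994
[592.14068641  77.89166245]
(array([518.57899384, 333.96151383]), array([469.43773037, 270.71757836]))
```

View pics/s1.png

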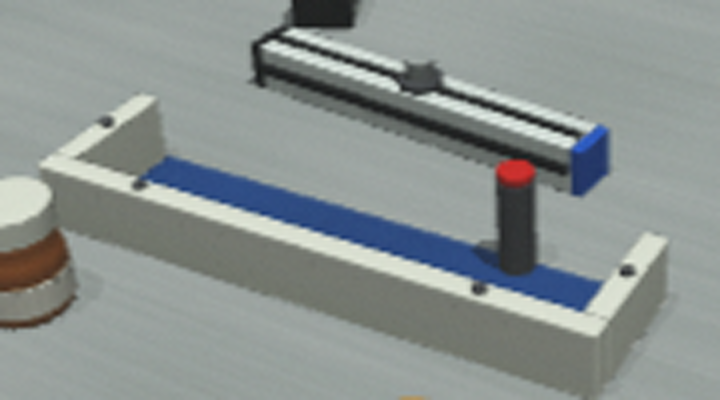

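The crop confirms it: blue cap at left (215,485), black cap at right (647,512), stub at (433,495), about 239 mm between the end faces, so this is the rail meant. 

Next I'll set up the bay frame and a move helper.

```bash
cat >> h.py <<'E'
TH=0.054; O=np.array([657.2,-4.5]); BX=np.array([np.cos(TH),np.sin(TH)]); BY=np.array([-np.sin(TH),np.cos(TH)])
def b2w(x,y): return O+x*BX+y*BY
def w2b(p): d=np.array(p)[:2]-O; return np.array([d@BX,d@BY])
from scipy.spatial.transform import Rotation as Ro
def togo(p,yaw,s=None):
    """tool-frame shift + roll from measured pose to world p (mm), tool-x yaw"""
    s=s or manip.read_state();R=Ro.from_quat(s["tcp_rot"]).as_matrix()
    y0=np.arctan2(R[1,0],R[0,0]);dy=(yaw-y0+np.pi)%(2*np.pi)-np.pi
    print("t",round(s["time"],2),"tcp",s["tcp_pos"].round(1),"bay",w2b(s["tcp_pos"]).round(1),"yaw",round(y0,3),"w",round(s["width"],1),"F",s["wrist_force"].round(1))
    print("  shift",(R.T@(np.array(p)-s["tcp_pos"])).round(1),"roll",round(-dy,3))
E
python3 - <<'E'
from h import *
print(w2b((498,-45.7)),w2b((588.5,74.6)))
togo((498,-45.7,150),-0.046)
E
```

```text
[-161.1916617   -32.54732243] [-64.33053534  82.69269752]
t 0.25 tcp [ 211.  -614.4  240.1] bay [-478.4 -585. ] yaw 0.331 w 93.0 F [-0.4 -0.4 -0. ]
  shift [ 456.2 -444.6   90.6] roll 0.377
```

>>> move_arm(increments=[[30, -30, 0, 0, 93], [60, -58, 0, 0, 93], [88, -86, 0, 0, 93], [117, -114, 0, 0, 93], [146, -142, 0, 0, 93]])

```text
time: 0.67
tcp_pos: [303.6, -431.2, 240.7]
tcp_rot: [0.986, 0.164, 0.0, 0.0]
wrist_force: [0.1, 0.4, -0.1]
width: 92.8
```

>>> move_arm(increments=[[30, -30, 0, 0, 93], [60, -58, 0, 0, 93], [88, -86, 0, 0, 93], [117, -114, 0, 0, 93], [146, -142, 0, 0, 93]])

```text
time: 1.08
tcp_pos: [395.5, -249.5, 240.9]
tcp_rot: [0.986, 0.165, 0.0, 0.0]
wrist_force: [0.4, -0.8, -0.6]
width: 92.7
```

>>> move_arm(increments=[[30, -30, 0, 0, 93], [60, -58, 0, 0, 93], [88, -86, 0, 0, 93], [117, -114, 0, 0.1, 93], [146, -142, 0, 0.2, 93]])

```text
time: 1.5
tcp_pos: [487.5, -67.8, 240.9]
tcp_rot: [0.998, 0.063, 0.0, 0.0]
wrist_force: [0.9, -0.3, 0.5]
width: 92.8
```

```bash
python3 - <<'E'
from h import *
togo((498,-45.7,150),-0.046)
E
```

```text
t 1.5 tcp [487.5 -67.8 240.9] bay [-172.9  -54.1] yaw 0.126 w 92.8 F [ 0.9 -0.3  0.5]
  shift [ 13.2 -20.6  90.9] roll 0.172
```

>>> move_arm(increments=[[13, -20, 30, 0.1, 93], [13, -20, 65, 0.17, 80], [13, -20, 95, 0.172, 70], [13, -20, 125, 0.172, 60], [13, -20, 140, 0.172, 60]])

```text
time: 1.92
tcp_pos: [495.5, -47.5, 97.7]
tcp_rot: [1.0, -0.02, -0.003, -0.0]
wrist_force: [-0.1, 0.0, -0.4]
width: 70.9
```

```bash
python3 - <<'E'
from h import *
togo((498,-45.7,57),-0.046)
for n in("scene","wrist"):
    f=manip.grab_frame(n); cv2.imwrite(f"pics/{n}2.png",f["color"][:,:,::-1])
fs=manip.grab_frame("scene");crop(fs,"pics/s2.png",180,130,320,250,5)
E
```

```text
t 1.92 tcp [495.5 -47.5  97.7] bay [-163.8  -34.2] yaw -0.04 w 70.9 F [-0.1  0.  -0.4]
  shift [ 2.7 -1.9 40.6] roll 0.006
```

View pics/s2.png

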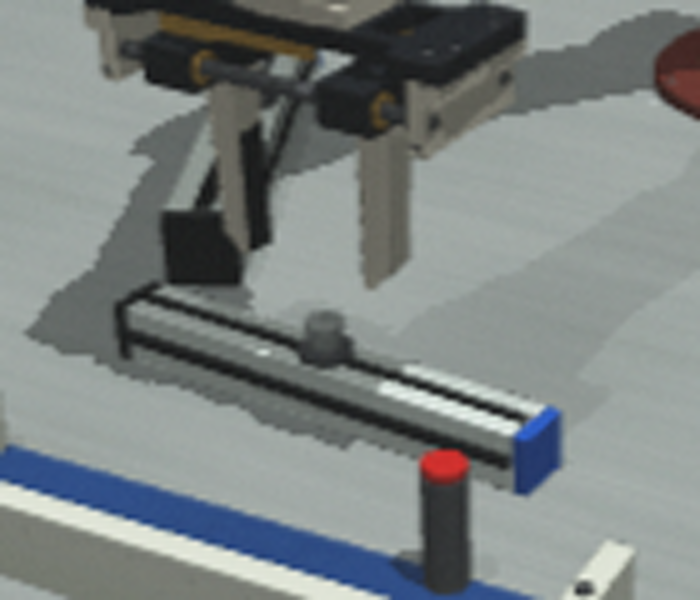

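View pics/wrist2.png

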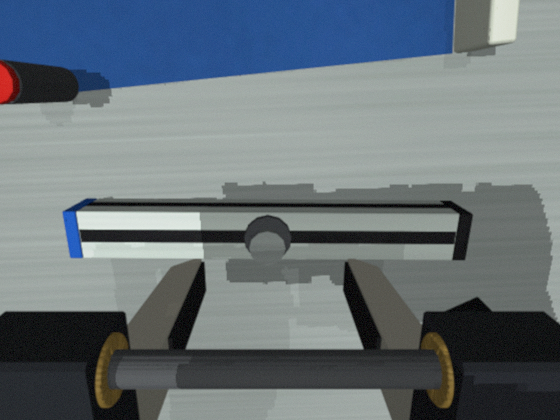

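The scene and wrist views show the fingers straddling the stub, which is at (268,238) in the wrist picture. The look-alike rail is well behind. I'm lowering to stub height and pushing the rail 28 mm toward its black end.

>>> move_arm(increments=[[3, -2, 20, 0.006, 60], [3, -2, 40, 0.006, 50], [3, -2, 40, 0.006, 46], [3, 3, 40, 0.006, 44], [3, 6, 40, 0.006, 44]])

```text
time: 2.48
tcp_pos: [501.1, -54.9, 62.3]
tcp_rot: [1.0, -0.024, 0.001, 0.0]
wrist_force: [0.1, -0.8, 0.6]
width: 44.5
```

>>> move_arm(increments=[[0, 5, 0, 0, 44], [0, 10, 0, 0, 44], [0, 15, 0, 0, 44], [0, 20, 0, 0, 44], [0, 24, 0, 0, 44]])

```text
time: 2.9
tcp_pos: [499.1, -78.7, 61.1]
tcp_rot: [1.0, -0.024, 0.0, -0.0]
wrist_force: [-0.2, 2.1, 1.8]
width: 44.1
```

>>> move_arm(increments=[[0, 4, 0, 0, 44], [0, 7, 0, 0, 44], [0, 4, 0, 0, 44], [0, -2, -20, 0, 44], [0, -2, -60, 0, 60]])

```text
time: 3.32
tcp_pos: [495.6, -75.1, 117.5]
tcp_rot: [1.0, -0.023, -0.006, -0.001]
wrist_force: [0.9, 1.0, 0.1]
width: 47.1
```

```bash
python3 - <<'E'
from h import *
togo((498,-45.7,57),-0.046)
f=manip.grab_frame("wrist"); cv2.imwrite(f"pics/wrist3.png",f["color"][:,:,::-1])
f=manip.grab_frame("top");crop(f,"pics/c3.png",235,135,385,247,5)
f=manip.grab_frame("scene");crop(f,"pics/s3.png",140,130,320,265,4)
E
```

```text
t 3.32 tcp [495.6 -75.1 117.5] bay [-165.2  -61.7] yaw -0.046 w 47.1 F [0.9 1.  0.1]
  shift [  1.8 -29.4  60.5] roll 0.0
```

View pics/wrist3.png

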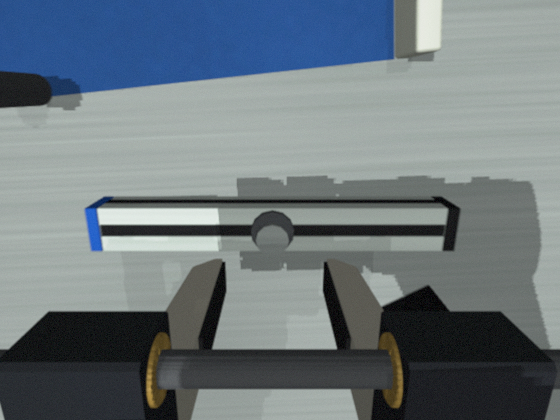

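View pics/c3.png

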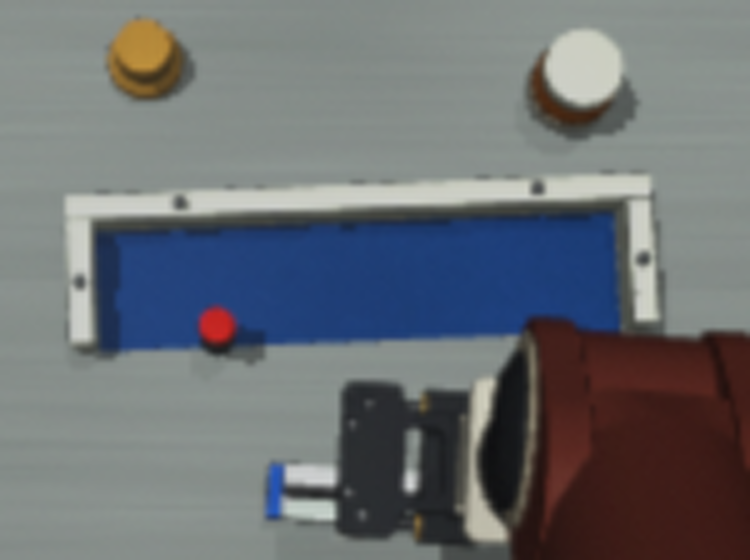

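View pics/s3.png

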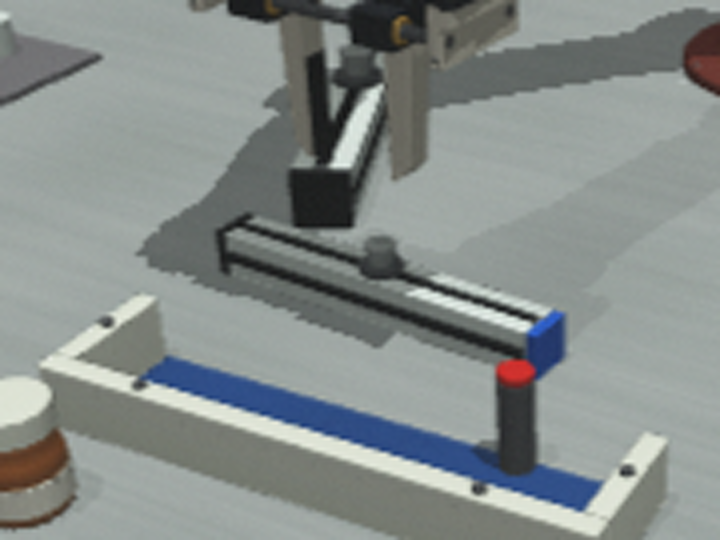

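```bash
python3 - <<'E'
from h import *
f=manip.grab_frame("top");print("blue top",w2b(px2w(f,235+268/5,135+492/5,30)))
g=manip.grab_frame("wrist")
for n,u,v,z in(("stub",272,232,48),("b1",91,207,30),("b2",92,250,30),("k1",459,207,30),("k2",453,250,30)): print(n,w2b(px2w(g,u,v,z)))
s=manip.grab_frame("scene")
print("stub scene",w2b(px2w(s,140+380/4,130+240/4,48)))
E
```

```text
blue top [-154.76583361   57.29899971]
stub [-157.20455984  -63.75108773]
b1 [-134.65796104   51.91131416]
b2 [-164.19177311   58.57849293]
k1 [-158.8758889  -185.39906812]
k2 [-188.83342888 -182.67557927]
stub scene [-168.28775864  -62.29818407]
```

```bash
python3 - <<'E'
from h import *
togo((*b2w(-208,-58),30),-0.046)
E
```

```text
t 3.62 tcp [498.  -76.3 119.8] bay [-162.9  -63.1] yaw -0.047 w 59.7 F [-0.2 -0.4 -0.2]
  shift [-45.2  -0.6  89.9] roll -0.001
```

>>> move_arm(increments=[[-35, 0, 0, 0, 75], [-48, 0, 0, 0, 90], [-48, 0, 30, 0, 90], [-48, 0, 62, 0, 90], [-48, 0, 88, 0, 90]])

```text
time: 4.03
tcp_pos: [449.7, -73.9, 30.6]
tcp_rot: [1.0, -0.024, -0.001, -0.0]
wrist_force: [0.2, -0.7, 0.4]
width: 87.4
```

>>> move_arm(increments=[[0, 0, 0, 0, 90], [5, 0, 0, 0, 90], [10, 0, 0, 0, 90], [15, 0, 0, 0, 90], [18, 0, 0, 0, 90]])

```text
time: 4.45
tcp_pos: [471.2, -74.9, 34.1]
tcp_rot: [1.0, -0.024, 0.002, 0.0]
wrist_force: [-0.2, -0.4, 0.7]
width: 90.0
```

```bash
python3 - <<'E'
from h import *
togo((*b2w(-104,-51),30),-0.296)
f=manip.grab_frame("wrist"); cv2.imwrite(f"pics/wrist4.png",f["color"][:,:,::-1])
E
```

```text
t 4.45 tcp [471.2 -74.9  34.1] bay [-189.5  -60.3] yaw -0.047 w 90.0 F [-0.2 -0.4  0.7]
  shift [ 84.1 -17.8   4.4] roll 0.249
```

View pics/wrist4.png

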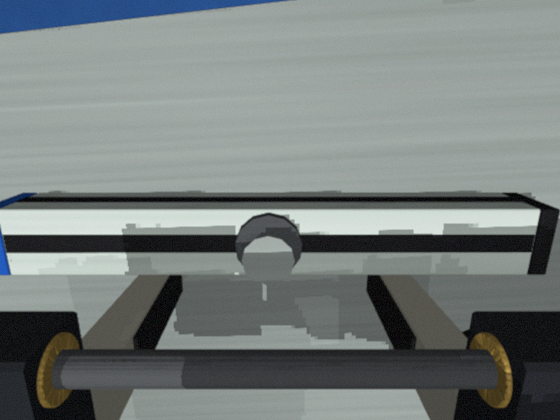

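Wrist view: fingers sit just in front of the rail, evenly either side of the stub at (268,243). I'm pushing forward while turning, with both fingers on the front face.

>>> move_arm(increments=[[7, 0, 1, 0.02, 90], [14, -1, 2, 0.05, 90], [21, -1, 2, 0.08, 90], [28, -2, 2, 0.11, 90], [35, -2, 2, 0.14, 90]])

```text
time: 4.92
tcp_pos: [504.7, -74.0, 30.7]
tcp_rot: [0.996, -0.095, -0.0, -0.0]
wrist_force: [-2.6, 0.1, 0.7]
width: 89.9
```

>>> move_arm(increments=[[7, 0, 0, 0.03, 90], [14, -1, 0, 0.06, 90], [20, -2, 0, 0.09, 90], [25, -3, 0, 0.11, 90], [25, -3, 0, 0.11, 90]])

```text
time: 5.33
tcp_pos: [531.2, -76.2, 30.7]
tcp_rot: [0.989, -0.149, 0.001, -0.0]
wrist_force: [0.8, 0.5, 0.2]
width: 90.5
```

```bash
python3 - <<'E'
from h import *
togo((*b2w(-104,-51),30),-0.296)
f=manip.grab_frame("wrist"); cv2.imwrite(f"pics/wrist5.png",f["color"][:,:,::-1])
f=manip.grab_frame("top");crop(f,"pics/c5.png",235,135,385,247,5)
f=manip.grab_frame("scene");crop(f,"pics/s5.png",140,130,320,265,4)
E
```

```text
t 5.33 tcp [531.2 -76.2  30.7] bay [-129.7  -64.8] yaw -0.299 w 90.5 F [0.8 0.5 0.2]
  shift [ 19.4 -21.8   0.8] roll -0.003
```

View pics/wrist5.png

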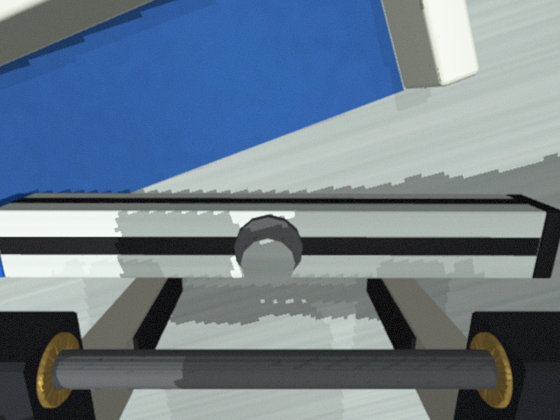

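View pics/s5.png

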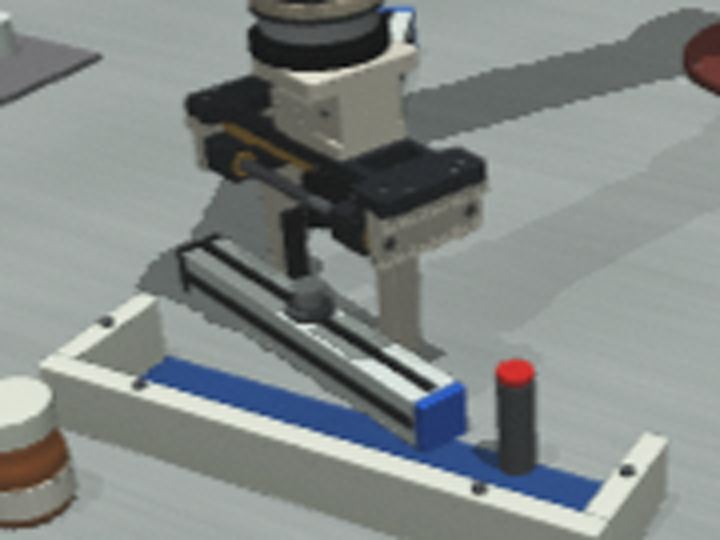

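View pics/c5.png

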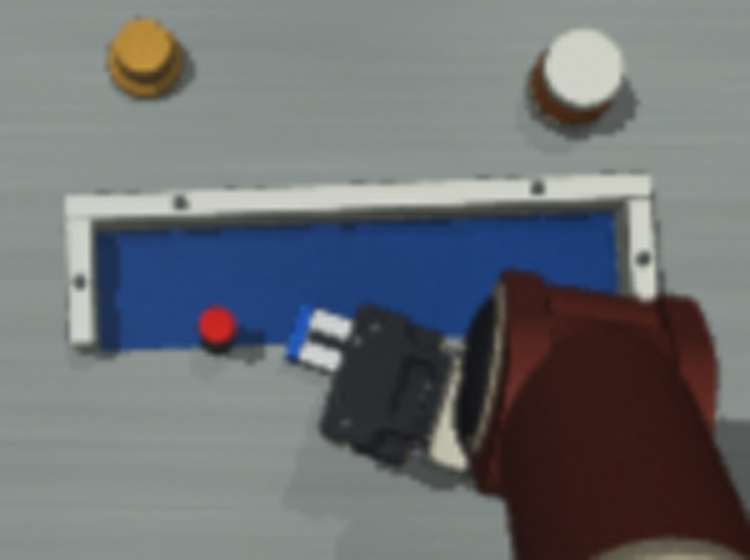

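```bash
python3 - <<'E'
from h import *
f=manip.grab_frame("top");a,b=[w2b(px2w(f,235+u/5,135+v/5,30)) for u,v in((303,306),(288,361))]
print(a,b,(a+b)/2,np.arctan2(*(b-a)[::-1])-np.pi, "phi",np.arctan2((b-a)[1],-(b-a)[0]))
g=manip.grab_frame("wrist");print(w2b(px2w(g,268,247,48)))
E
```

```text
[-51.29527568  33.50046406] [-82.00593423  43.18470804] [-66.65060496  38.34258605] -0.3054684718135636 phi 0.3054684718135637
[-101.21529699  -74.46230953]
```

>>> move_arm(increments=[[6, 0, 0, 0, 90], [12, 0, 0, 0, 90], [18, 0, 0, 0, 90], [18, 0, 0, 0, 90], [8, 0, 0, 0, 90]])

```text
time: 6.0
tcp_pos: [540.0, -79.4, 30.9]
tcp_rot: [0.989, -0.149, 0.003, 0.0]
wrist_force: [0.6, 0.4, -0.7]
width: 89.6
```

>>> move_arm(increments=[[0, 0, -30, 0, 90], [0, 0, -65, 0, 80], [15, 0, -80, 0, 65], [30, 0, -80, 0, 60], [30, 0, -80, 0, 60]])

```text
time: 6.42
tcp_pos: [569.8, -88.5, 112.7]
tcp_rot: [0.989, -0.148, 0.004, 0.0]
wrist_force: [0.2, 0.5, 0.0]
width: 68.1
```

```bash
python3 - <<'E'
from h import *
togo((*b2w(-91,-80),57),-0.296)
f=manip.grab_frame("wrist"); cv2.imwrite(f"pics/wrist6.png",f["color"][:,:,::-1])
f=manip.grab_frame("top");crop(f,"pics/c6.png",235,135,385,247,5)
E
```

```text
t 6.42 tcp [569.8 -88.5 112.7] bay [-91.8 -79.2] yaw -0.298 w 68.1 F [0.2 0.5 0. ]
  shift [ 0.6  0.5 55.7] roll -0.002
```

View pics/wrist6.png

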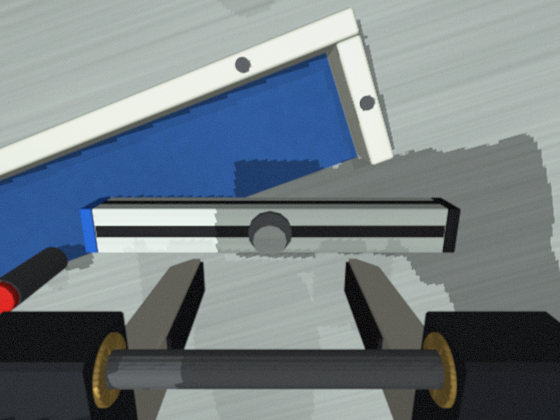

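View pics/c6.png

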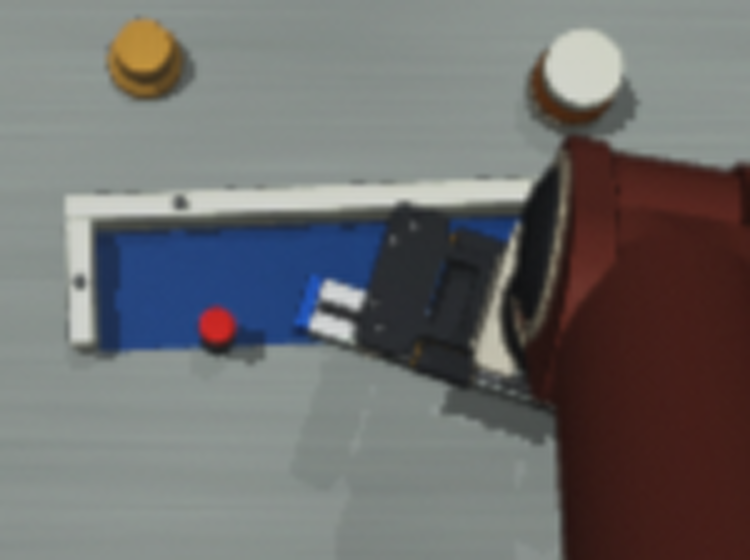

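```bash
python3 - <<'E'
from h import *
f=manip.grab_frame("top");a,b=[w2b(px2w(f,235+u/5,135+v/5,30)) for u,v in((318,276),(297,331))]
print((a+b)/2, "phi",np.arctan2((b-a)[1],-(b-a)[0]))
E
```

```text
[-49.95400738  30.90983663] phi 0.4030921482235862
```

>>> move_arm(increments=[[0, 0, 20, 0, 60], [0, 0, 40, 0, 50], [0, 0, 54, 0, 46], [0, 0, 54, 0, 44], [0, -3, 54, 0, 44]])

```text
time: 6.98
tcp_pos: [564.8, -84.7, 55.7]
tcp_rot: [0.989, -0.149, -0.002, 0.0]
wrist_force: [0.8, 0.3, 0.2]
width: 44.7
```

>>> move_arm(increments=[[0, -6, 0, 0, 44], [0, -12, 0, 0, 44], [0, -18, 0, 0, 44], [0, -24, 0, 0, 44], [0, -30, 0, 0, 44]])

```text
time: 7.4
tcp_pos: [575.6, -55.6, 57.3]
tcp_rot: [0.989, -0.148, 0.0, 0.0]
wrist_force: [-0.7, -1.9, 2.5]
width: 44.0
```

```bash
python3 - <<'E'
from h import *
togo((*b2w(-61,2.3),57),-0.296)
f=manip.grab_frame("wrist"); cv2.imwrite(f"pics/wrist7.png",f["color"][:,:,::-1])
f=manip.grab_frame("top");crop(f,"pics/c7.png",235,135,385,247,5)
E
```

```text
t 7.4 tcp [575.6 -55.6  57.3] bay [-84.3 -46.6] yaw -0.297 w 44.0 F [-0.7 -1.9  2.5]
  shift [  5.  -54.    0.3] roll -0.001
```

View pics/wrist7.png

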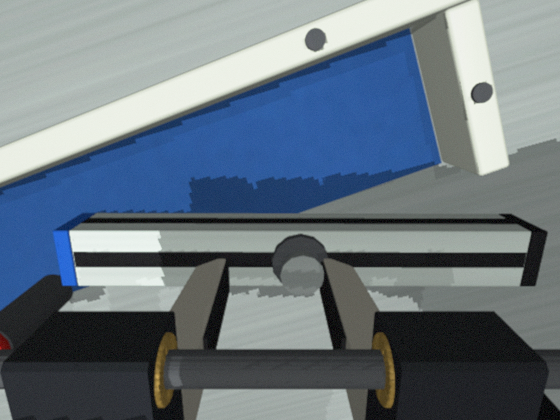

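View pics/c7.png

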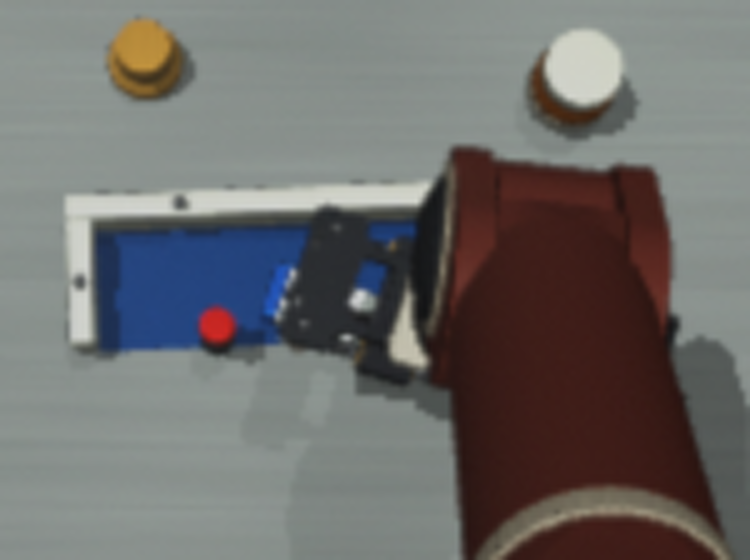

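>>> move_arm(increments=[[1, -6, 0, 0, 44], [1, -12, 0, 0, 44], [2, -18, 0, 0, 44], [3, -24, 0, 0, 44], [3, -30, 0, 0, 44]])

```text
time: 7.92
tcp_pos: [587.3, -29.5, 57.3]
tcp_rot: [0.989, -0.149, 0.001, 0.001]
wrist_force: [-1.2, -4.6, 6.0]
width: 44.0
```

```bash
python3 - <<'E'
from h import *
togo((*b2w(-61,2.3),57),-0.296)
f=manip.grab_frame("wrist"); cv2.imwrite(f"pics/wrist8.png",f["color"][:,:,::-1])
f=manip.grab_frame("scene");crop(f,"pics/s8.png",140,130,320,265,4)
E
```

```text
t 7.92 tcp [587.3 -29.5  57.3] bay [-71.2 -21.2] yaw -0.299 w 44.0 F [-1.2 -4.6  6. ]
  shift [  1.4 -25.6   0.2] roll -0.003
```

View pics/wrist8.png

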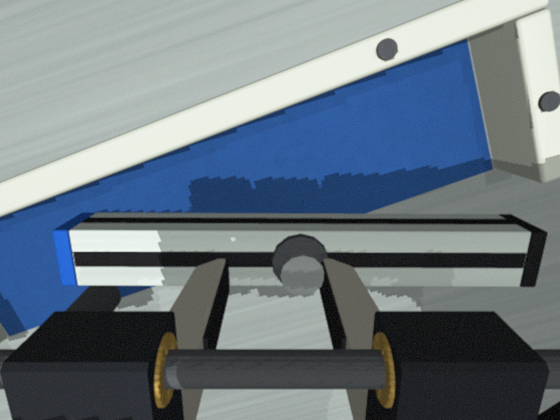

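View pics/s8.png

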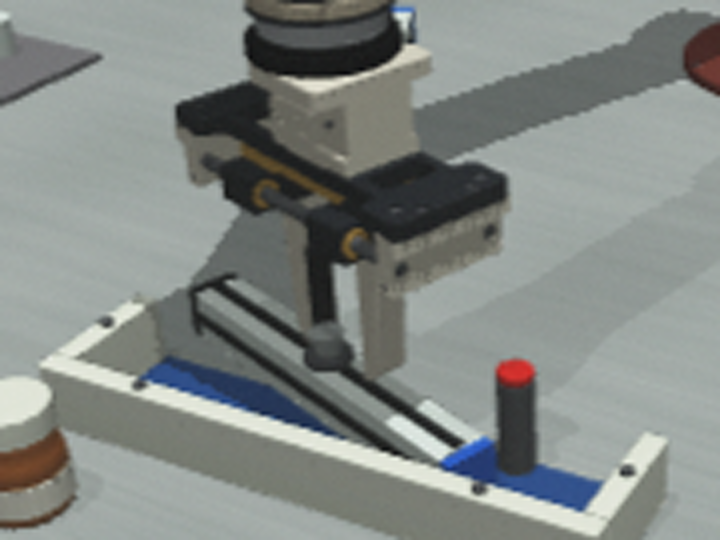

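>>> move_arm(increments=[[1, -5, 0, 0, 44], [1, -10, 0, 0, 44], [1, -15, 0, 0, 44], [1, -15, 0, 0, 44]])

```text
time: 8.35
tcp_pos: [593.0, -13.9, 57.3]
tcp_rot: [0.989, -0.148, 0.001, 0.0]
wrist_force: [-1.3, -2.5, 5.7]
width: 44.0
```

```bash
python3 - <<'E'
from h import *
togo((*b2w(-61,2.3),57),-0.296)
f=manip.grab_frame("wrist"); cv2.imwrite(f"pics/wrist9.png",f["color"][:,:,::-1])
f=manip.grab_frame("top");crop(f,"pics/c9.png",235,135,385,247,5)
f=manip.grab_frame("scene");crop(f,"pics/s9.png",190,190,290,265,7)
E
```

```text
t 8.35 tcp [593.  -13.9  57.3] bay [-64.6  -5.9] yaw -0.297 w 44.0 F [-1.3 -2.5  5.7]
  shift [ 0.6 -9.   0.3] roll -0.001
```

View pics/s9.png

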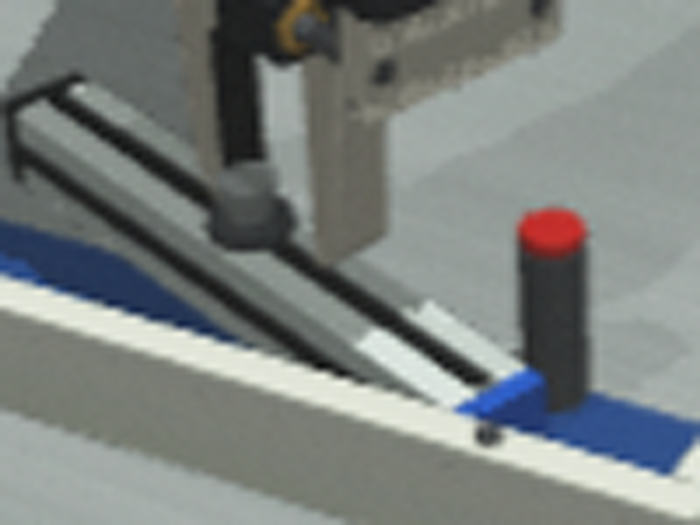

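View pics/c9.png

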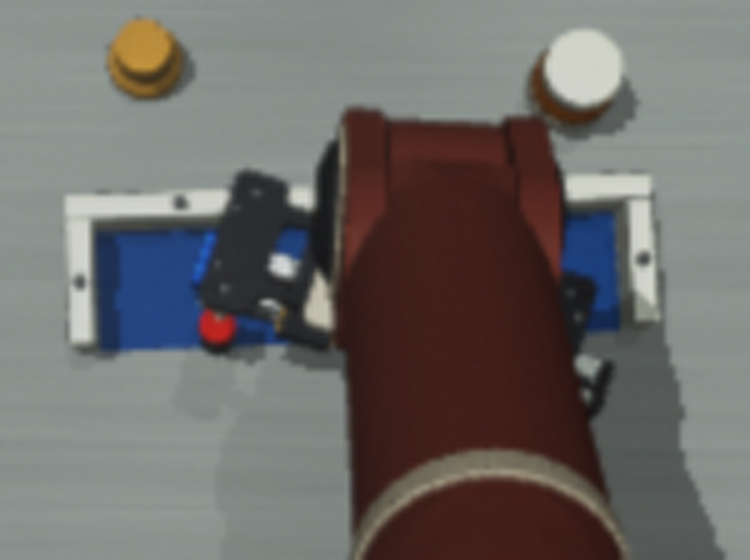

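>>> move_arm(increments=[[0, -5, 0, 0, 44], [0, -10, 0, 0, 44], [0, -14, 0, 0, 44], [0, -14, 0, 0, 44]])

```text
time: 8.83
tcp_pos: [597.0, -0.7, 57.3]
tcp_rot: [0.989, -0.148, 0.001, 0.0]
wrist_force: [-1.2, -2.5, 6.1]
width: 43.8
```

```bash
python3 - <<'E'
from h import *
togo((*b2w(-61,2.3),57),-0.296)
f=manip.grab_frame("wrist"); cv2.imwrite(f"pics/wrist10.png",f["color"][:,:,::-1])
f=manip.grab_frame("scene");crop(f,"pics/s10.png",190,190,290,265,7)
E
```

```text
t 8.83 tcp [597.   -0.7  57.3] bay [-59.9   7. ] yaw -0.297 w 43.8 F [-1.2 -2.5  6.1]
  shift [0.6 4.8 0.3] roll -0.001
```

View pics/s10.png

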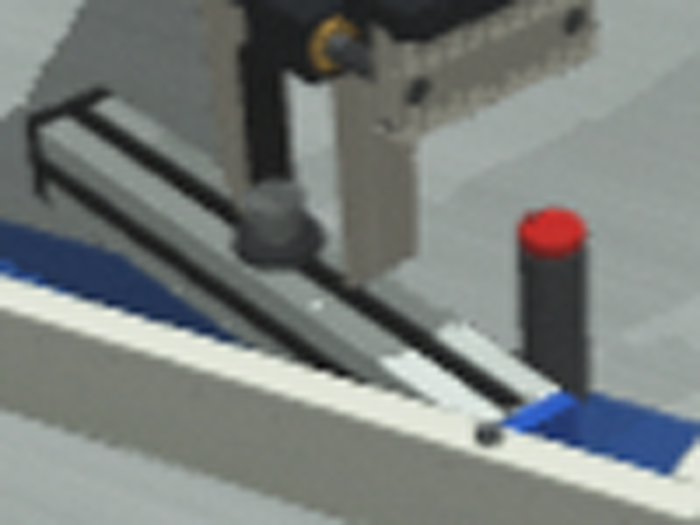

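View pics/wrist10.png

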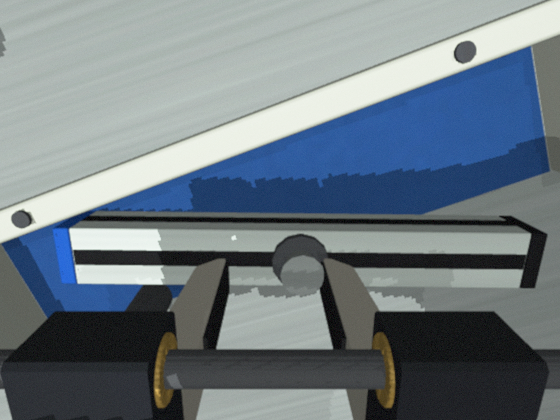

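Blue end is through the gap behind the post (wrist view: blue cap at (64,255), post at (150,300) on the near side of the rail), with the black end still outside. I'm lifting off now and going to the front face to push the other end round.

>>> move_arm(increments=[[0, 3, 0, 0, 46], [0, 3, -30, 0, 50], [0, 3, -60, 0, 60], [0, 3, -60, 0, 80], [0, 3, -60, 0, 90]])

```text
time: 9.35
tcp_pos: [596.7, -1.9, 118.1]
tcp_rot: [0.989, -0.148, 0.002, -0.001]
wrist_force: [0.6, 0.5, -0.8]
width: 65.3
```

```bash
python3 - <<'E'
from h import *
togo((*b2w(-108,-27),31),-0.296)
f=manip.grab_frame("wrist"); cv2.imwrite(f"pics/wrist11.png",f["color"][:,:,::-1])
for n,u,v,z in(("stub",0,0,48),): pass
E
```

```text
t 9.35 tcp [596.7  -1.9 118.1] bay [-60.3   5.8] yaw -0.296 w 65.3 F [ 0.6  0.5 -0.8]
  shift [-33.9  47.4  86.8] roll -0.0
```

View pics/wrist11.png

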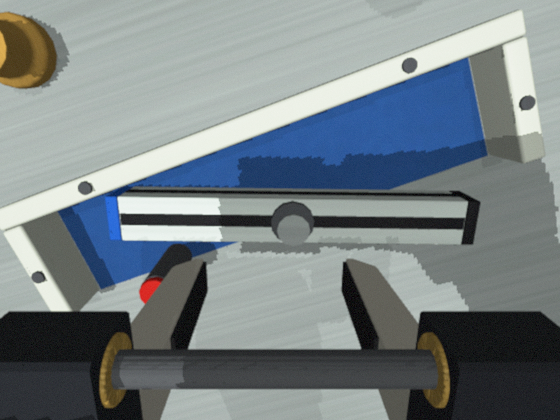

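```bash
python3 - <<'E'
from h import *
g=manip.grab_frame("wrist")
for n,u,v,z in(("stub",292,222,48),("b1",117,196,30),("b2",120,240,30),("k1",480,204,30),("k2",473,244,30),("post",152,290,60)): print(n,w2b(px2w(g,u,v,z)))
E
```

```text
stub [-53.75911176  -9.39028273]
b1 [-5.62753732 89.70331797]
b2 [-32.90601261 101.49939408]
k1 [ -89.19947896 -123.93583863]
k2 [-114.69562143 -114.43851724]
post [-61.46073345  81.82305588]
```

>>> move_arm(increments=[[-18, 24, 0, 0, 93], [-38, 48, 0, 0, 93], [-38, 48, 30, 0, 93], [-38, 48, 62, 0, 93], [-38, 48, 87, 0, 93]])

```text
time: 9.87
tcp_pos: [543.2, -38.0, 27.2]
tcp_rot: [0.989, -0.148, -0.002, -0.0]
wrist_force: [-0.5, 0.5, -0.4]
width: 92.7
```

>>> move_arm(increments=[[0, 0, 0, 0, 93], [0, 0, 0, 0, 93]])

```text
time: 10.03
tcp_pos: [543.4, -37.6, 27.8]
tcp_rot: [0.989, -0.148, -0.003, 0.0]
wrist_force: [1.0, 0.1, 1.0]
width: 93.2
```

```bash
python3 - <<'E'
from h import *
togo((*b2w(-38,-42),30),0.054)
f=manip.grab_frame("wrist"); cv2.imwrite(f"pics/wrist12.png",f["color"][:,:,::-1])
f=manip.grab_frame("scene");crop(f,"pics/s12.png",140,130,320,265,4)
E
```

```text
t 10.03 tcp [543.4 -37.6  27.8] bay [-115.5  -26.9] yaw -0.297 w 93.2 F [1.  0.1 1. ]
  shift [ 77.9 -12.5  -2.6] roll -0.351
```

View pics/wrist12.png

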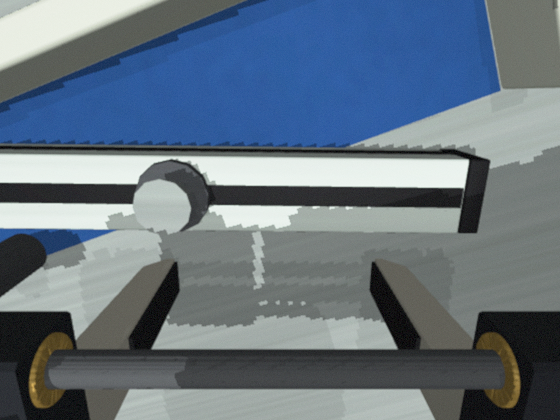

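View pics/s12.png

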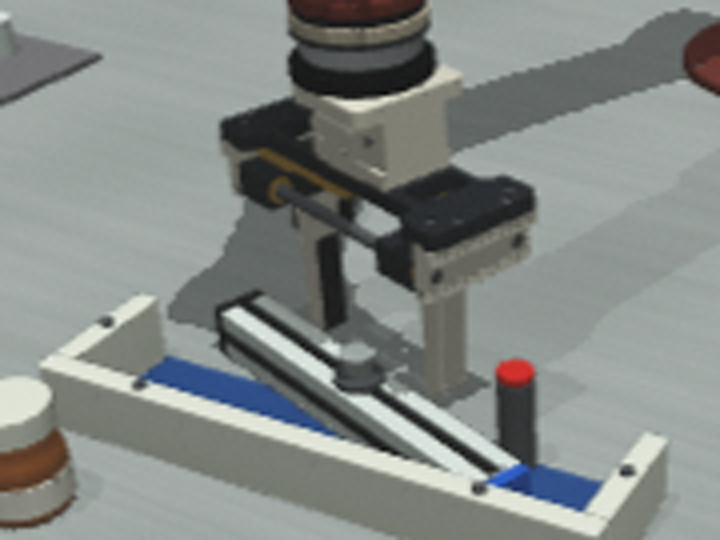

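>>> move_arm(increments=[[8, 0, -1, -0.02, 93], [16, 0, -2, -0.06, 93], [22, 0, -2, -0.1, 93], [27, 0, -2, -0.13, 93], [31, 0, -2, -0.16, 93]])

```text
time: 10.55
tcp_pos: [575.8, -47.6, 32.9]
tcp_rot: [0.998, -0.068, 0.001, 0.0]
wrist_force: [-1.7, -0.1, -0.0]
width: 93.0
```

```bash
python3 - <<'E'
from h import *
togo((*b2w(-38,-45),30),0.054)
f=manip.grab_frame("wrist"); cv2.imwrite(f"pics/wrist13.png",f["color"][:,:,::-1])
E
```

```text
t 10.55 tcp [575.8 -47.6  32.9] bay [-83.6 -38.6] yaw -0.135 w 93.0 F [-1.7 -0.1 -0. ]
  shift [46.  -2.3  3. ] roll -0.189
```

View pics/wrist13.png

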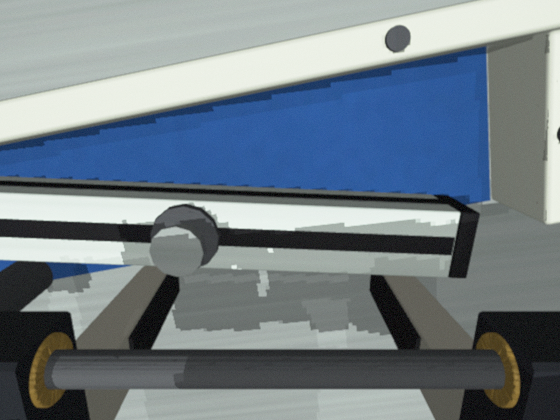

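>>> move_arm(increments=[[7, 0, 1, -0.05, 93], [14, 0, 1, -0.1, 93], [21, -1, 1, -0.14, 93], [28, -1, 1, -0.17, 93], [34, -2, 1, -0.189, 93]])

```text
time: 11.02
tcp_pos: [608.6, -50.1, 30.9]
tcp_rot: [1.0, 0.027, -0.001, 0.0]
wrist_force: [-2.6, -0.8, 1.4]
width: 92.7
```

```bash
python3 - <<'E'
from h import *
togo((*b2w(-38,-45),30),0.054)
f=manip.grab_frame("wrist"); cv2.imwrite(f"pics/wrist14.png",f["color"][:,:,::-1])
E
```

```text
t 11.02 tcp [608.6 -50.1  30.9] bay [-51.  -42.9] yaw 0.053 w 92.7 F [-2.6 -0.8  1.4]
  shift [13.   2.   0.9] roll -0.001
```

View pics/wrist14.png

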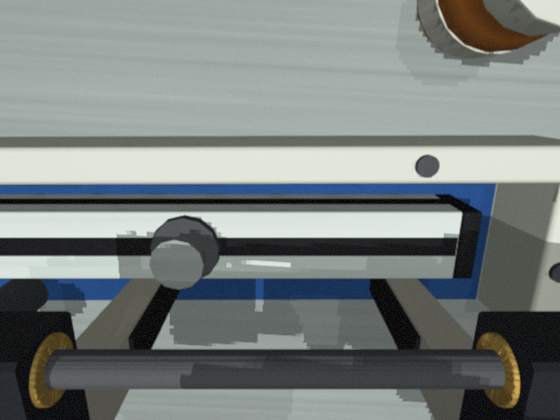

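Wrist view: the rail is now parallel to the back wall with a narrow blue strip left at row 190. I'm closing the gap gently.

>>> move_arm(increments=[[3, 0, 0, 0, 93], [6, 0, 0, 0, 93], [9, 0, 0, 0, 93], [9, 0, 0, 0, 93]])

```text
time: 11.4
tcp_pos: [618.4, -49.0, 30.7]
tcp_rot: [1.0, 0.026, 0.001, -0.0]
wrist_force: [-0.0, 0.5, 0.2]
width: 93.2
```

>>> move_arm(increments=[[2, 0, 0, 0, 93], [4, 0, 0, 0, 93], [4, 0, 0, 0, 93]])

```text
time: 11.65
tcp_pos: [621.5, -49.0, 30.6]
tcp_rot: [1.0, 0.026, -0.0, -0.0]
wrist_force: [-1.9, -0.2, 1.3]
width: 93.0
```

```bash
python3 - <<'E'
from h import *
togo((*b2w(-38,-45),30),0.054)
f=manip.grab_frame("wrist"); cv2.imwrite(f"pics/wrist15.png",f["color"][:,:,::-1])
E
```

```text
t 11.65 tcp [621.5 -49.   30.6] bay [-38.  -42.5] yaw 0.052 w 93.0 F [-1.9 -0.2  1.3]
  shift [0.  2.5 0.6] roll -0.002
```

View pics/wrist15.png

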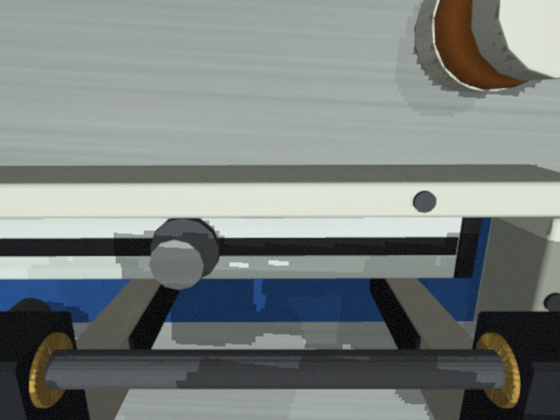

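>>> move_arm(increments=[[1, 0, 0, 0, 93], [2, 0, 0, 0, 93], [3, 0, 0, 0, 93], [3, 0, 0, 0, 93]])

```text
time: 12.03
tcp_pos: [621.6, -49.0, 30.4]
tcp_rot: [1.0, 0.027, -0.003, -0.0]
wrist_force: [-7.5, -0.9, 5.7]
width: 93.4
```

Contact: the tool stopped and the force rose to 7.5 N, so the rail is against the wall. I'm backing off.

>>> move_arm(increments=[[-5, 0, 0, 0, 93], [-15, 0, 0, 0, 93], [-22, 0, -30, 0, 93], [-22, 0, -70, 0, 93], [-22, 0, -110, 0, 93]])

```text
time: 12.45
tcp_pos: [602.7, -50.1, 141.2]
tcp_rot: [1.0, 0.026, 0.0, -0.0]
wrist_force: [0.9, 0.0, 0.3]
width: 93.1
```

>>> move_arm(increments=[[-20, 35, -30, 0, 93], [-30, 70, -60, 0, 93], [-40, 110, -90, 0, 93], [-50, 150, -100, 0, 93], [-60, 190, -100, 0, 93]])

```text
time: 12.87
tcp_pos: [559.3, -223.5, 242.0]
tcp_rot: [1.0, 0.027, 0.005, 0.001]
wrist_force: [-0.3, -0.2, 0.4]
width: 93.2
```

>>> move_arm(increments=[[-10, 35, 0, 0, 93], [-20, 70, 0, 0, 93], [-30, 110, 0, 0, 93], [-40, 150, 0, 0, 93], [-50, 180, 0, 0, 93]])

```text
time: 13.28
tcp_pos: [515.5, -409.5, 238.2]
tcp_rot: [1.0, 0.024, 0.001, 0.002]
wrist_force: [-0.0, -0.5, 0.1]
width: 93.0
```

```bash
python3 - <<'E'
from h import *
togo((*b2w(-38,-45),30),0.054)
f=manip.grab_frame("top");crop(f,"pics/c16.png",235,135,385,247,5)
f=manip.grab_frame("scene");crop(f,"pics/s16.png",140,130,320,265,4)
E
```

```text
t 13.28 tcp [ 515.5 -409.5  238.2] bay [-163.4 -396.7] yaw 0.048 w 93.0 F [-0.  -0.5  0.1]
  shift [ 122.7 -353.4  206.9] roll -0.006
```

View pics/c16.png

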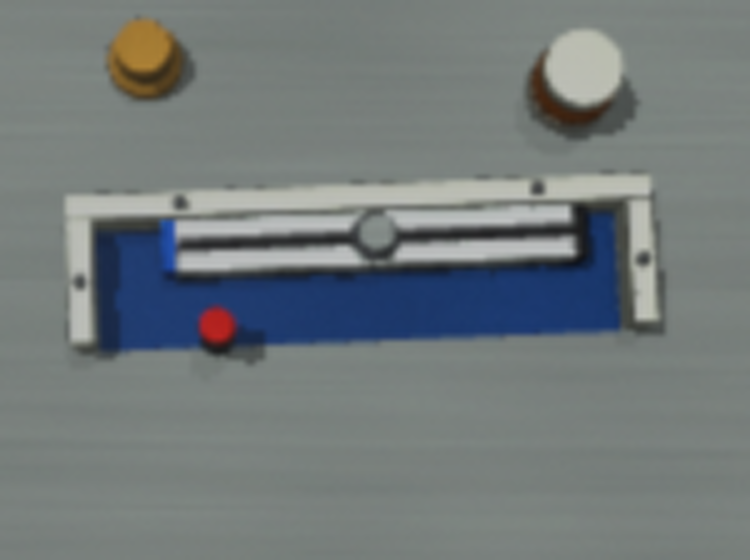

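View pics/s16.png

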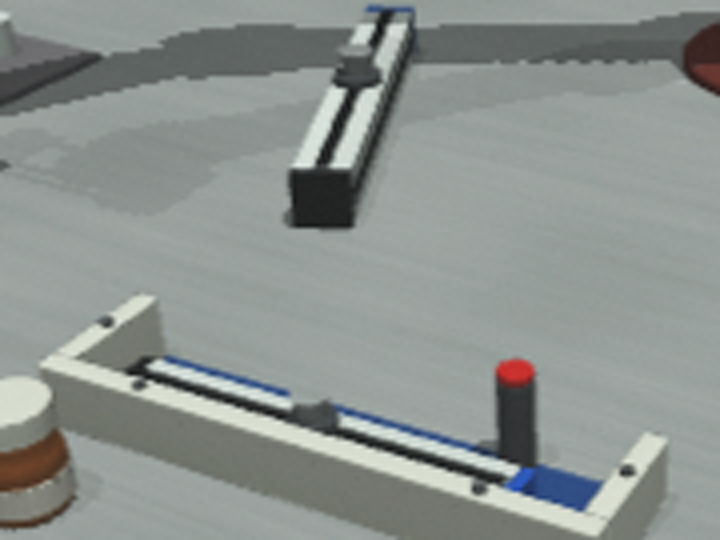

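```bash
python3 - <<'E'
from h import *
f=manip.grab_frame("top")
P=lambda u,v,z:w2b(px2w(f,235+u/5,135+v/5,z)).round(1)
print("stub",P(376,235,48),"blue front",P(165,271,30),"black front",P(580,262,30),"groove",P(180,244,30),P(570,230,30))
a,b=P(165,271,30),P(577,260,30);print("phi",np.arctan2(a[0]-b[0],a[1]-b[1]))
print("charger",px2w(f,185,225,26),"jar",px2w(f,235+584/5,135+67/5,62),"coup",px2w(f,235+144/5,135+47/5,40))
crop(f,"pics/c17.png",170,200,230,260,8)
E
```

```text
stub [-15.8  -7.7] blue front [-28.5 110.1] black front [ -32.3 -123.1] groove [-13.5 101.2] [ -13.8 -118.5]
phi 0.011225780584424354
charger [518.57899384 333.96151383] jar [ 734.97976818 -125.95086478] coup [748.65370836 117.89582771]
```

View pics/c17.png

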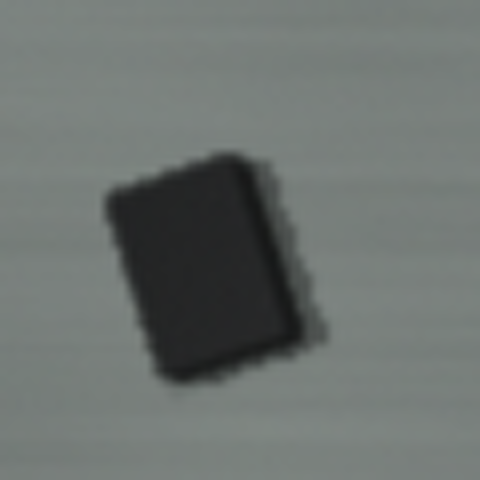

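The top view shows the rail flat along the back wall: stub at bay (-15.8, -7.7) mm, tilt about 0.01 rad, blue end at y about 110 mm. The jar, coupler and charger are at the same pixels as before. I'm handing in.

```bash
python3 - <<'E'
from rig import manip
print(manip.hand_in())
E
```

```text
the job is handed in; nothing more can be done
None
```

The rail is parked in the bay, flat against the back wall with its blue end behind the post. I handed the job in at about 13.5 s of the 72 s allowed; the hand-in reports no verdict.

- **What I did:**
    - I slid the short (240 mm) rail about 28 mm toward its black end by its stub.
    - I turned and pushed it forward with two fingers on its front face, to about 0.35 rad from the wall.
    - I pushed it along its axis by the stub until the blue end was behind the post.
    - I pushed the black end round until the rail touched the back wall. The wall stopped the tool at about 7.5 N, and I then moved the arm clear.
- **On-the-way condition:** with the black end at about x = -102 mm in the bay frame, the blue end was about 40 mm behind the post axis and 15 mm or more past it.
- **Final check (top camera):**

| Measured | Result | Allowed |
|---|---|---|
| Rail middle, x | -15.8 mm | -23 to -10 mm |
| Rail middle, y | -7.7 mm | -34 to 34 mm |
| Tilt to the wall | about 0.01 rad or less | below 0.06 rad |
| Blue end, y | about 110 mm | above 80 mm |

- **Jar, coupler and charger:** they looked unmoved in the pictures.
- **Disagreement:** part-way through, the wrist-camera positions differed from the top camera and arm readings by up to about 10 mm. I relied on the top camera for the final figures.

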